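Load the vial tray and hold it out over the code reader

ROBOT

A 6-joint arm with a two-finger parallel gripper is mounted at the origin on the work surface. World frame = base frame: x ahead of the robot, y to its left, z up, the work surface at z = 0. Lengths are in m, angles in degrees, forces in N, time in s.
With the tool pointing down it reaches from about 0.25 to 0.725 m from the base axis. Payload 9.7 kg.
Tool frame: the origin (TCP) lies at the very end of the fingers, on their centre line; the grasp point (between the pads) lies grasp_offset behind it (grasp_offset is the distance from the TCP to the grasp point, in m); z points along the fingers, y is the line along which they close (so a half turn about z gives the same grasp; the last joint's range is limited). The gripper opens to 85 mm and grips with 20 to 120 N. Pads are 22 mm wide; open, the fingers measure 114 mm over their backs; the gripper's body (76 mm by 85 mm) begins 54 mm behind the grasp point. The pads swing forward as they close: fully open they stand 13 mm farther back than shut.
Start: joints at [-76.146, 4.979, 10.078, 95.1, 0, 90], TCP at [0.132, -0.534, 0.231] pointing down, gripper open.
Joint ranges: [-179.16, 179.16], [-48.56, 103.87], [-65.8, 70.77], [-126.05, 130.52], [-82.76, 87.17], [-180, 180]. Speed limits (degrees/s): [127.2, 127.2, 147.25, 180, 180, 180].

INTERFACE

Orientations are given as [roll, pitch, yaw] about the fixed x, y, z axes, in that order (R = Rz(yaw) Ry(pitch) Rx(roll)).
In Python, from workcell import get_obs, camera, calibration, job_done, recognise, cut_out, mark_of, grasp_offset gives the robot as it stands.
- The arm moves only by the tool servo_tool, never from a script. Its argument "moves" is a list of rows, each a list of 3 entries, a list of its own where there are three numbers: the turn, a rotation vector about the tool's x, y, z in degrees, then the shift along the tool's x, y, z in m, then the opening in per cent of the stroke, from 0 (shut) to 100 (fully open). In form: [[[ax, ay, az], [x, y, z], claw], ...]. A call has 1 to 12 rows; each row shifts and turns the commanded pose from where the row before left it, along the tool's axes as they then stand; what a row does not reach is not made up. A row lasts 1/10 s, in which the tool goes at most 50 mm and 8.59 degrees, less where a joint would pass 70% of its speed; a pose out of reach is approached as far as the arm can. A call is refused whole if a number of a shift passes 0.05 or a number of a turn 8.59, either way. A call with a gripper value outside its range is refused whole. The fingers move at their own pace and stop on an object; "force" is the grip in N (left out, the last holds). Time passes only in rows, so rows that do not move let the fingers close. It gives the time, the measured TCP pose, the force, the opening and the grip force at its end, in the units of the state.
- get_obs(): the state, without advancing time (a new reading comes with each control period).
- camera(name): name is "side" or "top"; returns (picture, depth): 384x512x3 uint8, red, green, blue; 384x512 float32, m along the optical axis (not along the pixel's ray), 0 where there is no reading.
- calibration(name): a dict with "camera_matrix" (3x3 intrinsics, pixels), "R" (3x3) and "t" (3): a world point X has camera coordinates R X + t. Camera axes: x right, y down, z forward; pixel columns grow to the right and rows downward; lengths in m; the calibration is good to about 2 mm. A picture is of the moment at which its call begins. calibration takes no time and is no camera call.
- job_done(): hands the job in; it is judged then, once.
Trained networks look in the newest picture that a camera, given by its name, has taken for a name from the list of things; names that differ only in an ending like _2 or _b are one class to them, and where a whole thing is asked for, a point or a joint stands for the part that bears it (a point fixed in the world has none). Each returns a list of dicts, best first, with "score" (0 to 1); they miss things now and then, are a little off and sometimes report something else, mostly with a low value. They report only what shows in the picture. A call takes as long as a camera call.
- recognise(name, camera): "xyz" ([x, y, z] in m, in the coordinates of the camera as it stood for that picture, good to about 4 mm: the middle of the surface that is visible of it).
- cut_out(name, camera): "mask" (384x512 bool, what is visible of it).
- mark_of(name, camera): "xyz" ([x, y, z] in m, in the coordinates of the camera as it stood for that picture, good to about 4 mm: a listed point, or the origin of a listed thing).
The state is a dict: "time": time; "q": joint angles; "qd": joint speeds; "joint_efforts": joint torques, N m; "ee_pos": TCP position; "tcp_rot": TCP orientation; "wrist_force": force on the tool from outside, world axes, zero at the start; "torque": the same for the moment, N m; "opening": finger opening in m; "grasp_force": force on a finger pad.
Only numpy, scipy, OpenCV 4.12 (cv2) and the standard library are available. Lean on these libraries where they do the work, as an engineer would, in place of code of your own. Each camera call takes 0.05 s, during which the arm holds its last target. There are 200 camera calls.

TASK

The blue vial tray on the raised deck has three pockets numbered by white dots, and pocket one is already filled: put the blue-capped vial upright into pocket two and let go of it, then the red-capped vial into pocket three and let go of it, while the tray stays back on the deck. Then slide the tray straight out along the deck, flat and without lifting it, until the red line across it is right over the deck's edge above the code reader; the tray would tip there, so finish while still holding it level by hand, neither putting anything under it nor letting go. Leave the other vials and the glassware where they are.

Things in the scene. Friction and masses are not known exactly. Their poses are not given: they have to be found in the camera images.
- deck: fixed reading station: white deck with a grey flat top, 300 mm long (its x), 160 mm wide, top 90 mm above the table; origin under its centre at table height. Its x is level and points outward to the code reader, a grey box 130 x 120 mm, 55 mm tall, with a black window, fixed just beyond the outer edge (x = 165 to 295 mm); it does not carry the tray.
- deck_edge (a point): middle of the deck's outer top edge (150 mm from the deck's centre along the deck's x, 90 mm above the table); same axes as the deck.
- tray: blue plastic board 260 mm long (x), 80 wide (y), 22 thick, about 0.45 kg, loose and flat on the deck, square to it, outer end near its outer edge. Origin: centre of its underside; x towards the outer (pocket) end, z up. On its centre line: pockets 1, 2, 3 at x = 105, 55, 5 mm, red line -22, handle -100. Slid out to the line it tips unless held (2 to 5 N down at the handle); slides at a few N.
- tray_handle (a point): centre of the tray's handle: upright black block 30 mm (tray x) by 22 mm (tray y), 45 mm tall, from the tray's top to 67 mm above its underside; this point is 44.5 mm above the underside. Axes as the tray's.
- tray_mark (a point): middle of the red line (8 mm wide) that runs across the tray's top and down its sides; on the top surface. Axes as the tray's.
- pocket1 (a point): centre of the mouth of pocket 1 (one white dot beside it), nearest the outer end, already holding the green-capped vial; on the tray's top surface. Axes as the tray's.
- pocket2 (a point): centre of the mouth of pocket 2 (two white dots beside it), on the tray's top surface: round, 25 mm wide, 17 mm deep, floor ledge 5 mm above the tray's underside. A vial in it stands 58 mm above the tray's top. Pockets are 50 mm apart in a row along the tray's x; open the fingers across the row. Axes as the tray's.
- pocket3 (a point): centre of the mouth of pocket 3 (three white dots beside it), nearest the handle; otherwise as pocket 2. Axes as the tray's.
- vial_blue_center (a point): headspace vial: amber glass cylinder 22 mm in diameter, 75 mm tall, about 40 g, upright; the top 11 mm is the blue cap, below it a short 16 mm neck, so grip the straight glass, which reaches 58 mm up from the foot; white label band. This point is its centre, 37.5 mm above the foot; z up its axis. Starts on the table at the robot's right, goes into pocket 2.
- vial_red_center (a point): headspace vial: amber glass cylinder 22 mm in diameter, 75 mm tall, about 40 g, upright; the top 11 mm is the red cap, below it a short 16 mm neck, so grip the straight glass, which reaches 58 mm up from the foot; white label band. This point is its centre, 37.5 mm above the foot; z up its axis. Starts on the table at the robot's right, goes into pocket 3.
- vial_green_center (a point): headspace vial: amber glass cylinder 22 mm in diameter, 75 mm tall, about 40 g, upright; the top 11 mm is the green cap, below it a short 16 mm neck, so grip the straight glass, which reaches 58 mm up from the foot; white label band. This point is its centre, 37.5 mm above the foot; z up its axis. It stands in pocket 1 from the start and stays there.
- vial_white_center (a point): headspace vial: amber glass cylinder 22 mm in diameter, 75 mm tall, about 40 g, upright; the top 11 mm is the white cap, below it a short 16 mm neck, so grip the straight glass, which reaches 58 mm up from the foot; white label band. This point is its centre, 37.5 mm above the foot; z up its axis. Bystander standing among the others: leave alone.
- vial_grey_center (a point): headspace vial: amber glass cylinder 22 mm in diameter, 75 mm tall, about 40 g, upright; the top 11 mm is the bare steel cap, below it a short 16 mm neck, so grip the straight glass, which reaches 58 mm up from the foot; white label band. This point is its centre, 37.5 mm above the foot; z up its axis. Bystander standing among the others: leave alone.
- solvent: amber solvent bottle with a blue cap, 80 mm in diameter, 170 mm tall, origin at the centre of its underside; leave alone.
- beaker: glass beaker 66 mm across, 85 mm tall, origin at the centre of its underside; leave alone.
- capjar: clear jar of 60 mm diameter, 70 mm tall, white lid, origin at the centre of its underside; leave alone.

How it is judged:
By the outcome, as a careful person would: the job done as asked, in the order asked, and still so for the second after the job is handed in, while the arm keeps its last pose, push and grip.
It also fails if it takes over 67 s, if anything falls off the work surface, if the arm or the gripper's body presses on something with over 40 N, if the wrist force passes 120 N, or if a joint passes its speed limit or range.

## Working session

There is one attempt and no reset: what is moved stays moved. The work goes in short steps, Python scripts to look and compute and a tool call to move; the robot and the scene stay as the last step left them, time stands still between calls to the robot, and variables do not carry over. Pictures are saved under pics/ and viewed, at most 10 in all, crops included, and the job is handed in when it is done.

Besides the shell and the picture viewer there is one more tool, called after ">>>" as a command line: name --argument value ..., lists and objects as JSON in quotes. servo_tool: Moves the arm, as the interface text tells. Its arguments: {"type":"object","properties":{"moves":{"type":"array"},"force":{"type":"number"}},"required":["moves"]}

```bash
mkdir -p pics; ls
cat > h.py <<'E'
import numpy as np, cv2
from workcell import *
def w(cam,p):
    c=calibration(cam); return np.array(c["R"]).T@(np.array(p)-np.array(c["t"]))
E
python3 - <<'E'
from h import *
for c in("top","side"):
    im,d=camera(c); cv2.imwrite(f"pics/{c}0.png",im[:,:,::-1]); np.save(c+"d.npy",d)
    K=calibration(c); print(c,np.round(w(c,[0,0,0]),3), np.round(np.array(K["R"]),2).tolist())
    for n in["deck_edge","tray","tray_handle","tray_mark","pocket1","pocket2","pocket3","vial_blue_center","vial_red_center","vial_green_center","vial_white_center","vial_grey_center","solvent","beaker","capjar"]:
        print(n,[(round(r["score"],2),np.round(w(c,r["xyz"]),3).tolist()) for r in mark_of(n,c)[:2]])
o=get_obs(); print(o, grasp_offset)
E
```

```text
pics
top [ 0.543 -0.026  1.094] [[-0.01, -1.0, -0.01], [-1.0, 0.01, -0.09], [0.09, 0.01, -1.0]]
deck_edge [(0.59, [0.568, 0.076, 0.088])]
tray [(0.84, [0.567, 0.194, 0.092])]
tray_handle [(0.95, [0.577, 0.292, 0.136])]
tray_mark [(0.88, [0.567, 0.214, 0.115]), (0.56, [0.564, 0.193, 0.092])]
pocket1 [(0.68, [0.557, 0.089, 0.114]), (0.67, [0.449, -0.367, 0.038])]
pocket2 [(0.68, [0.557, 0.089, 0.114]), (0.67, [0.449, -0.367, 0.038])]
pocket3 [(0.68, [0.557, 0.089, 0.114]), (0.67, [0.449, -0.367, 0.038])]
vial_blue_center [(0.43, [0.573, -0.356, 0.04])]
vial_red_center [(0.53, [0.454, -0.252, 0.04])]
vial_green_center [(0.62, [0.557, 0.086, 0.133])]
vial_white_center [(0.52, [0.546, -0.25, 0.038])]
vial_grey_center [(0.56, [0.451, -0.367, 0.038]), (0.31, [0.547, -0.249, 0.035])]
solvent [(0.85, [0.79, -0.106, -0.003])]
beaker [(0.68, [0.787, 0.029, -0.002]), (0.2, [0.556, 0.089, 0.118])]
capjar [(0.68, [0.702, -0.307, 0.002]), (0.21, [0.452, -0.253, 0.04])]
side [0.167 0.619 0.77 ] [[-0.82, -0.58, -0.02], [-0.36, 0.53, -0.77], [0.45, -0.62, -0.64]]
deck_edge [(0.85, [0.566, 0.079, 0.091
[... 808 characters left out ...]
97, -0.301, 0.003])]
{'time': 1.6, 'q': array([-7.61451734e+01,  4.97852246e+00,  1.00786796e+01,  9.50980024e+01,
        4.43381816e-04,  8.99998748e+01]), 'qd': array([-0.00698613, -0.07544589, -0.095702  ,  0.05357502, -0.09261342,
        0.00478529]), 'joint_efforts': array([-3.43471183e-03, -5.20086658e+01,  4.64859438e+01,  1.42217661e-03,
       -1.93009610e-04, -1.44516667e-05]), 'ee_pos': array([ 0.13170903, -0.53400743,  0.23129194]), 'tcp_rot': array([ 1.79997845e+02, -4.43377106e-04,  1.38549518e+01]), 'wrist_force': array([-0.12963969,  0.57096207, -0.0447967 ]), 'torque': array([-0.00984188,  0.02764174,  0.00571947]), 'grasp_force': 0.0, 'opening': 0.0851228791042664} 0.0187
```

View pics/top0.png

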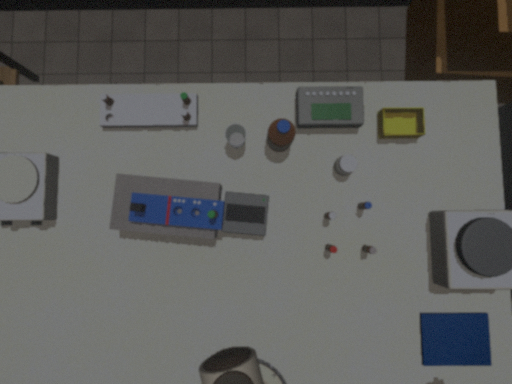

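View pics/side0.png

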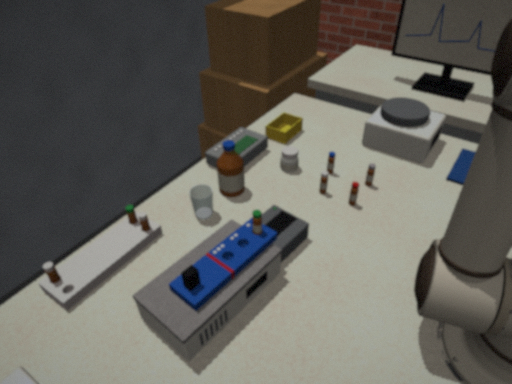

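Top view: the tray lies along world −y, with the handle at px (138,208), red line at (169,211) and the green vial at (212,214). The blue cap is at (367,206), red at (333,249), white at (372,250) and grey at (328,216). Next I'll measure these more exactly.

```bash
cat >> h.py <<'E'
def onplane(cam,uv,z):
    c=calibration(cam);K=np.array(c["camera_matrix"]);R=np.array(c["R"]);t=np.array(c["t"])
    uv=np.atleast_2d(uv).astype(float)
    r=(np.linalg.inv(K)@np.c_[uv,np.ones(len(uv))].T).T@R
    o=-R.T@t; return o+r*((z-o[2])/r[:,2])[:,None]
E
python3 - <<'E'
from h import *
for cam,f in(("top","pics/top0.png"),("side","pics/side0.png")):
    bgr=cv2.imread(f); hsv=cv2.cvtColor(bgr,cv2.COLOR_BGR2HSV); d=np.load(cam+"d.npy")
    H,S,V=[hsv[:,:,i].astype(int) for i in range(3)]
    vv,uu=np.mgrid[:384,:512]
    P=onplane(cam,np.c_[uu.ravel(),vv.ravel()],0.112).reshape(384,512,3)
    near=(abs(P[...,0]-.567)<.06)&(P[...,1]>.03)&(P[...,1]<.36)
    blue=near&(H>95)&(H<130)&(S>110)&(V>50)
    cs=max(cv2.findContours(cv2.morphologyEx(blue.astype(np.uint8),cv2.MORPH_CLOSE,np.ones((9,9))),0,1)[0],key=cv2.contourArea)[:,0]
    r=cv2.minAreaRect((onplane(cam,cs,.112)[:,:2]*1000).astype(np.float32)); print(cam,"tray rect",np.round(r[0],1),np.round(r[1],1),round(r[2],2))
    def cen(n,m,z):
        if m.sum(): print(n,m.sum(),np.round(onplane(cam,[uu[m].mean(),vv[m].mean()],z)[0],4))
    red=near&((H<8)|(H>172))&(S>100)&(V>50); cen("line",red,.112)
    y=P[red]; pp=np.polyfit(y[:,0],y[:,1],1); print(" line slope deg",np.degrees(np.arctan(pp[0])))
    for n,p in dict(blue=(.576,-.354),red=(.452,-.252),white=(.546,-.25),grey=(.451,-.366)).items():
        Q=onplane(cam,np.c_[uu.ravel(),vv.ravel()],0.075).reshape(384,512,3)
        b=(np.hypot(Q[...,0]-p[0],Q[...,1]-p[1])<.03)
        if n=="blue": cen(n,b&(H>95)&(H<130)&(S>100),.0715)
        if n=="red": cen(n,b&((H<6)|(H>174))&(S>150),.0715)
    Q=onplane(cam,np.c_[uu.ravel(),vv.ravel()],0.17).reshape(384,512,3)
    cen("green",(np.hypot(Q[...,0]-.557,Q[...,1]-.087)<.03)&(H>45)&(H<90)&(S>100),.166)
im=cv2.imread("pics/top0.png"); a=cv2.resize(im[165:250,105:280],None,fx=4.4,fy=4.4,interpolation=2)
cv2.imwrite("pics/c1.png",np.clip(a*1.6,0,255).astype(np.uint8))
E
```

```text
top tray rect [565.  189.4] [259.3  80.7] 84.08
line 43 [0.5654 0.2129 0.112 ]
 line slope deg -5.572758728498559
blue 26 [ 0.5767 -0.3553  0.0715]
red 20 [ 0.4516 -0.2507  0.0715]
green 42 [0.5541 0.0868 0.166 ]
side tray rect [557.9 192.7] [270.4  90.7] 84.28
line 50 [0.559  0.2138 0.112 ]
 line slope deg -7.312350198361038
blue 15 [ 0.577  -0.3543  0.0715]
red 20 [ 0.451  -0.2508  0.0715]
green 40 [0.5521 0.0881 0.166 ]
```

View pics/c1.png

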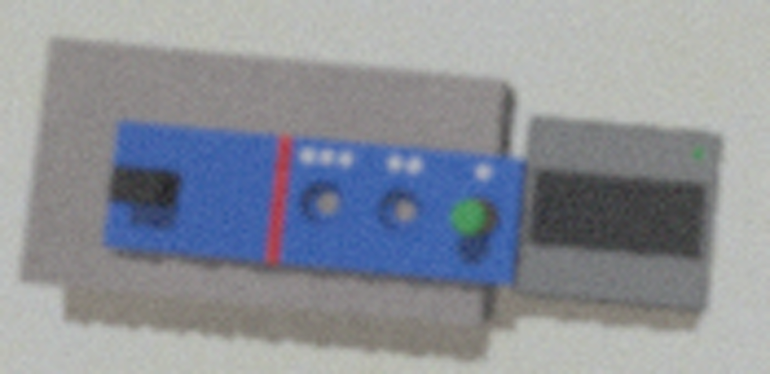

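>>> servo_tool --moves '[[[0, 0, -8], [0, 0, 0], 100], [[0, 0, -8], [0, 0, 0], 100], [[0, 0, -8], [0, 0, 0], 100], [[0, 0, -8], [0, 0, 0], 100], [[0, 0, -8], [0, 0, 0], 100], [[0, 0, -8], [0, 0, 0], 100], [[0, 0, -8], [0, 0, 0], 100], [[0, 0, -8], [0, 0, 0], 100], [[0, 0, -6.7], [0, 0, 0], 100]]'

```text
time: 2.5
ee_pos: [0.1317, -0.534, 0.2313]
tcp_rot: [180.0, 0.0, 84.9]
wrist_force: [-0.1, -0.5, -0.0]
opening: 0.085
grasp_force: 0.0
```

The crop shows pocket 3 at crop px (321,203) and pocket 2 at (400,210). The vial in pocket 1 has its green cap at (468,216). The tray's outer end slightly overhangs the deck edge. The tool is now square to the tray, so I'm moving over the blue vial.

>>> servo_tool --moves '[[[0, 0, 0], [0.01815, 0.0356, 0.0], 100], [[0, 0, 0], [0.01815, 0.0356, 0.0], 100], [[0, 0, 0], [0.01815, 0.0356, 0.0], 100], [[0, 0, 0], [0.01815, 0.0356, 0.0], 100], [[0, 0, 0], [0.01815, 0.0356, 0.0], 100], [[0, 0, 0], [0.01815, 0.0356, 0.0], 100], [[0, 0, 0], [0.01815, 0.0356, 0.0], 100], [[0, 0, 0], [0.01815, 0.0356, 0.02], 100], [[0, 0, 0], [0.01815, 0.0356, 0.02], 100], [[0, 0, 0], [0.01815, 0.0356, 0.02], 100], [[0, 0, 0], [0.01815, 0.0356, 0.02], 100], [[0, 0, 0], [0.01815, 0.0356, 0.02], 100]]'

```text
time: 3.7
ee_pos: [0.5791, -0.3569, 0.1304]
tcp_rot: [180.0, 0.0, 84.6]
wrist_force: [0.4, -0.8, 0.3]
opening: 0.0855
grasp_force: 0.0
```

>>> servo_tool --moves '[[[0, 0, 0], [0.0018, -0.0022, 0.02], 100], [[0, 0, 0], [0, 0, 0.025], 100], [[0, 0, 0], [0, 0, 0.025], 100], [[0, 0, 0], [0, 0, 0.025], 100], [[0, 0, 0], [0, 0, 0.009], 100], [[0, 0, 0], [0, 0, 0], 100], [[0, 0, 0], [0, 0, 0], 45], [[0, 0, 0], [0, 0, 0], 45], [[0, 0, 0], [0, 0, 0], 45]]' --force 25

```text
time: 4.6
ee_pos: [0.5762, -0.3562, 0.0288]
tcp_rot: [179.9, 0.1, 84.5]
wrist_force: [1.0, 0.4, -0.0]
opening: 0.044
grasp_force: 0.0
```

Run:
```python
from h import *
im,d=camera("side"); a=im[100:240,250:430,::-1]; cv2.imwrite("pics/g1.png",np.clip(cv2.resize(a,None,fx=4,fy=4,interpolation=2)*1.3,0,255).astype(np.uint8)); print(get_obs()["ee_pos"])
```

```text
[ 0.57607981 -0.35604872  0.02847686]
```

View pics/g1.png

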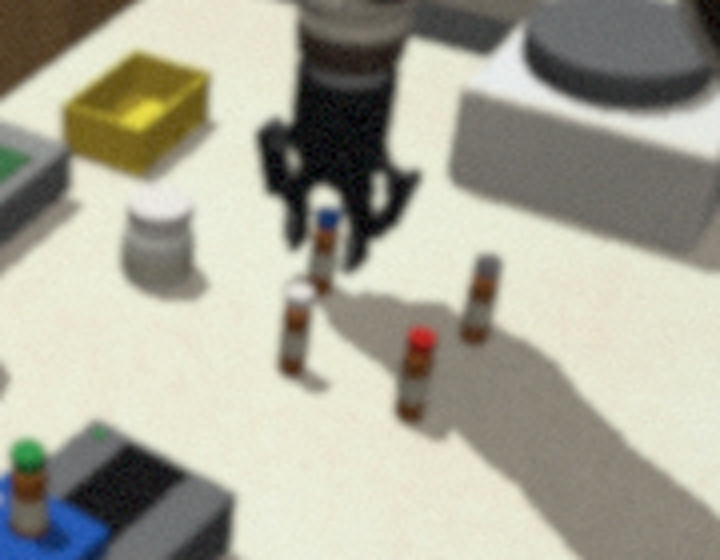

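The blue vial stands midway between the fingers, so I'll close and lift.

>>> servo_tool --moves '[[[0, 0, 0], [0, 0, 0], 35], [[0, 0, 0], [0, 0, 0], 28], [[0, 0, 0], [0, 0, 0], 20], [[0, 0, 0], [0, 0, 0], 10], [[0, 0, 0], [0, 0, 0], 10], [[0, 0, 0], [0, 0, -0.005], 10], [[0, 0, 0], [0, 0, -0.03], 10], [[0, 0, 0], [0, 0, -0.05], 10], [[0, 0, 0], [0, 0, -0.05], 10], [[0, 0, 0], [0, 0, -0.04], 10]]' --force 30

```text
time: 5.65
ee_pos: [0.5756, -0.3557, 0.2057]
tcp_rot: [179.9, 0.1, 84.6]
wrist_force: [-0.3, -0.2, -0.5]
opening: 0.0209
grasp_force: 29.5
```

>>> servo_tool --moves '[[[0, 0, 0], [0.0407, -0.00523, -0.015], 10], [[0, 0, 0], [0.0407, -0.00523, -0.015], 10], [[0, 0, 0], [0.0407, -0.00523, 0.0], 10], [[0, 0, 0], [0.0407, -0.00523, 0.0], 10], [[0, 0, 0], [0.0407, -0.00523, 0.0], 10], [[0, 0, 0], [0.0407, -0.00523, 0.0], 10], [[0, 0, 0], [0.0407, -0.00523, 0.0], 10], [[0, 0, 0], [0.0407, -0.00523, 0.0], 10], [[0, 0, 0], [0.0407, -0.00523, 0.0], 10], [[0, 0, 0], [0.0407, -0.00523, 0.0], 10], [[0, 0, 0], [0.0407, -0.00523, 0.0], 10], [[0, 0, 0], [0.0407, -0.00523, 0.0], 10]]'

```text
time: 6.85
ee_pos: [0.5591, 0.1381, 0.2326]
tcp_rot: [180.0, -0.0, 84.6]
wrist_force: [0.4, 0.0, -0.2]
opening: 0.021
grasp_force: 29.5
```

>>> servo_tool --moves '[[[0, 0, 0], [-0.0021, 0, 0.025], 10], [[0, 0, 0], [0, 0, 0.025], 10], [[0, 0, 0], [0, 0, 0.024], 10], [[0, 0, 0], [0, 0, 0], 10], [[0, 0, 0], [0, 0, 0], 10]]'

```text
time: 7.35
ee_pos: [0.5591, 0.1343, 0.1589]
tcp_rot: [-180.0, 0.0, 84.6]
wrist_force: [-0.4, 0.2, 0.2]
opening: 0.0212
grasp_force: 29.5
```

Run:
```python
from h import *
im,d=camera("side"); np.save("s.npy",im); a=im[180:310,160:310,::-1]; cv2.imwrite("pics/g2.png",np.clip(cv2.resize(a,None,fx=5,fy=4.6,interpolation=2)*1.3,0,255).astype(np.uint8))
print(get_obs()["ee_pos"])
for n in("vial_blue_center","vial_green_center","pocket2","pocket3","tray_mark"): print(n,[(round(r["score"],2),np.round(w("side",r["xyz"]),4)) for r in mark_of(n,"side")[:3]])
```

```text
[0.5596156  0.13434843 0.1597001 ]
vial_blue_center [(0.73, array([0.5618, 0.1401, 0.1693]))]
vial_green_center [(0.58, array([0.5546, 0.0871, 0.1332])), (0.49, array([0.5648, 0.1855, 0.1146]))]
pocket2 [(0.92, array([0.5584, 0.1376, 0.115 ])), (0.76, array([0.5686, 0.1864, 0.1155])), (0.7, array([0.5524, 0.087 , 0.113 ]))]
pocket3 [(0.92, array([0.5584, 0.1376, 0.115 ])), (0.76, array([0.5686, 0.1864, 0.1155])), (0.7, array([0.5524, 0.087 , 0.113 ]))]
tray_mark [(0.81, array([0.567 , 0.2038, 0.108 ]))]
```

View pics/g2.png

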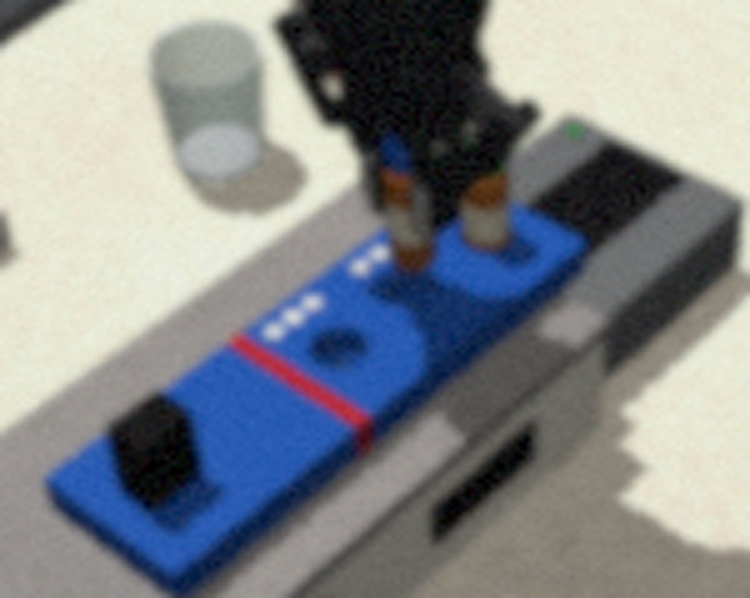

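Pocket 3 shows at crop px (340,347), pocket 2 at (405,288), and the vial's foot at (413,262), just beside and above pocket 2. I'll refine the position from the white dots and the vial's foot.

Run:
```python
from h import *
top=cv2.imread("pics/top0.png")[:,:,::-1]; s0=cv2.imread("pics/side0.png")[:,:,::-1]; s1=np.load("s.npy")
vv,uu=np.mgrid[:384,:512]
D=np.array([-.097,-.9953]);N=np.array([.9953,-.097])
for n,cam,im in(("top","top",top),("side0","side",s0)):
    P=onplane(cam,np.c_[uu.ravel(),vv.ravel()],.112).reshape(384,512,3)[...,:2]-np.array([.5645,.1906])
    a=(P@D); b=P@N
    g=im.astype(float).min(2)
    for k,x in((1,.105),(2,.055),(3,.005)):
        m=(abs(a-x)<.022)&(b>.012)&(b<.036); wt=np.clip(g[m]-110,0,None)
        print(n,"dots",k,"along %.1f across %.1f"%(1e3*(a[m]*wt).sum()/wt.sum(),1e3*(b[m]*wt).sum()/wt.sum()),wt.sum().round())
    for k,x in((2,.055),(3,.005)):
        m=(abs(a-x)<.02)&(abs(b)<.02); B=im[...,2].astype(float); wt=np.clip(np.percentile(B[m],75)-20-B[m],0,None)
        print(n,"hole",k,"along %.1f across %.1f"%(1e3*(a[m]*wt).sum()/wt.sum(),1e3*(b[m]*wt).sum()/wt.sum()))
# vial in side image: blue cap centre projected and amber foot
hsv=cv2.cvtColor(s1,cv2.COLOR_RGB2HSV).astype(int)
c=calibration("side");K=np.array(c["camera_matrix"]);R=np.array(c["R"]);t=np.array(c["t"])
def pr(X):
    q=K@(R@np.array(X)+t); return (q[:2]/q[2]).round(1)
foot=.1597-.0285
print("pred foot",pr([.5596,.1343,foot]),"pred pocket2",pr([.5592,.1361,.112]),"p3",pr([.5640,.1859,.112]),"capmid",pr([.5596,.1343,foot+.0695]))
m=(hsv[...,0]<22)&(hsv[...,1]>90)&(uu>230)&(uu<252)&(vv>210)&(vv<245)
for r in range(214,242):
    u=uu[r][m[r]]; 
    if len(u): print(r,u.min(),u.max(),end="; ")
g=s1.astype(int).sum(2)
print(); print(s1[224:242,234:254].astype(int)[...,0]-0)
```

```text
top dots 1 along nan across nan 0.0
top dots 2 along nan across nan 0.0
top dots 3 along nan across nan 0.0
top hole 2 along 52.0 across 6.8
top hole 3 along 0.4 across 5.2
side0 dots 1 along 105.3 across 29.1 80.0
side0 dots 2 along 55.7 across 28.9 187.0
side0 dots 3 along 5.5 across 29.0 433.0
side0 hole 2 along 54.3 across 0.3
side0 hole 3 along 4.2 across 0.3
pred foot [242.5 235.6] pred pocket2 [242.5 242. ] p3 [227.3 254.8] capmid [241.2 212.9]
216 250 250; 217 236 247; 218 236 239; 219 236 242; 220 236 241; 221 236 241; 222 236 251; 223 236 241; 224 237 241; 225 241 241; 233 244 244; 234 240 245; 235 240 244; 236 240 244; 237 241 243; 
[[ 65  42  39  54  63  64  61  56  53  57  54  42  26   5  15  11  20  28
   54  66]
 [ 75  52  49  59  71  70  68  60  55  56  53  43  26  20  15  10  14  33
   56  74]
 [ 96  76  68  69  72  78  76  70  58  58  56  43  34  12  13  12   1  30
   58  76]
 [108  97  87  81  80  80  82  73  61  60  55  45  28   5   6   1  15  33
   52  73]
 [114 108  96  84  81  83  82  76  62  59  53  43  29   4  19  22  20  34
   54  70]
 [113  99  85  74  80  
[... 452 characters left out ...]
 44  35  33  30  33  22
   32  35]
 [126 143 136 109  70  55  50  53  50  55  53  49  44  38  31  34  26  33
   28  30]
 [109 120 109  83  58  53  54  52  52  54  51  49  40  36  29  34  31  29
   25  31]
 [ 91  74  64  52  42  46  48  48  52  48  49  46  38  30  26  28  25  26
   29  29]
 [ 77  47  40  31  30  30  40  46  42  41  42  33  31  29  24  36  25  27
   35  32]
 [ 57  32  23  19  24  27  23  31  28  30  28  22  20  24  29  30  30  35
   29  29]
 [ 33  23  20  20  22  19  18  19  18  16  17  14  22  23  23  18  27  30
   27  30]
 [ 27  13  15   8  16  17   5  13  11  14   6  18   3  23  19  27  25  22
   31  32]]<stdin>:11: RuntimeWarning: invalid value encountered in scalar divide
```

>>> servo_tool --moves '[[[0, 0, 0], [0.0014, -0.0006, 0], 10], [[0, 0, 0], [0, 0, 0.008], 10], [[0, 0, 0], [0, 0, 0.008], 10], [[0, 0, 0], [0, 0, 0.004], 10], [[0, 0, 0], [0, 0, 0.004], 10], [[0, 0, 0], [0, 0, 0], 10]]'

```text
time: 8.25
ee_pos: [0.5585, 0.1357, 0.1335]
tcp_rot: [-179.9, 0.0, 84.6]
wrist_force: [-0.0, -0.3, -0.6]
opening: 0.0215
grasp_force: 29.5
```

```bash
python3 -c "
from h import *
o=get_obs(); print(o['ee_pos'],o['wrist_force'],o['torque'],o['opening'])"
```

```text
[0.55850497 0.13570357 0.13346087] [-0.03134655 -0.2712536  -0.60772627] [0.03487555 0.0277894  0.00267648] 0.021470850179813813
```

>>> servo_tool --moves '[[[0, 0, 0], [0, 0, 0.004], 10], [[0, 0, 0], [0, 0, 0.003], 10], [[0, 0, 0], [0, 0, 0.0], 10]]'

```text
time: 8.55
ee_pos: [0.5587, 0.1357, 0.1268]
tcp_rot: [-180.0, 0.0, 84.6]
wrist_force: [0.2, -0.3, -0.7]
opening: 0.021
grasp_force: 29.5
```

>>> servo_tool --moves '[[[0, 0, 0], [0, 0, 0.0015], 10], [[0, 0, 0], [0, 0, 0.001], 10], [[0, 0, 0], [0, 0, 0.0], 10]]'

```text
time: 8.85
ee_pos: [0.5588, 0.1358, 0.1247]
tcp_rot: [-180.0, 0.0, 84.6]
wrist_force: [-0.8, 0.3, 0.5]
opening: 0.0207
grasp_force: 29.5
```

>>> servo_tool --moves '[[[0, 0, 0], [0, 0, 0.001], 10], [[0, 0, 0], [0, 0, 0.0], 10]]'

```text
time: 9.05
ee_pos: [0.5588, 0.1358, 0.1237]
tcp_rot: [-180.0, -0.0, 84.6]
wrist_force: [0.4, 0.5, -1.0]
opening: 0.0207
grasp_force: 29.5
```

Release gently and look.

>>> servo_tool --moves '[[[0, 0, 0], [0, 0, 0], 28], [[0, 0, 0], [0, 0, 0], 34], [[0, 0, 0], [0, 0, 0], 45], [[0, 0, 0], [0, 0, 0], 60], [[0, 0, 0], [0, 0, 0], 70], [[0, 0, 0], [0, 0, -0.02], 70], [[0, 0, 0], [0, 0, -0.04], 70], [[0, 0, 0], [0, 0, -0.04], 70], [[0, 0, 0], [0, 0, -0.02], 70]]'

```text
time: 9.95
ee_pos: [0.5593, 0.1359, 0.2475]
tcp_rot: [179.8, -0.1, 84.6]
wrist_force: [0.2, 0.0, -0.5]
opening: 0.0599
grasp_force: 0.0
```

Run:
```python
from h import *
im,d=camera("side"); a=im[180:310,160:310,::-1]; cv2.imwrite("pics/g3.png",np.clip(cv2.resize(a,None,fx=5,fy=4.6,interpolation=2)*1.3,0,255).astype(np.uint8))
for n in("vial_blue_center","vial_green_center","vial_red_center","tray_mark"): print(n,[(round(r["score"],2),np.round(w("side",r["xyz"]),4)) for r in mark_of(n,"side")[:2]])
```

```text
vial_blue_center [(0.77, array([0.5606, 0.1388, 0.134 ])), (0.15, array([0.5574, 0.0856, 0.1299]))]
vial_green_center [(0.61, array([0.5563, 0.0851, 0.1359]))]
vial_red_center [(0.7, array([ 0.4526, -0.3642,  0.034 ])), (0.58, array([ 0.4539, -0.2537,  0.0388]))]
tray_mark [(0.78, array([0.5657, 0.2047, 0.1084])), (0.23, array([0.5546, 0.137 , 0.1141]))]
```

View pics/g3.png

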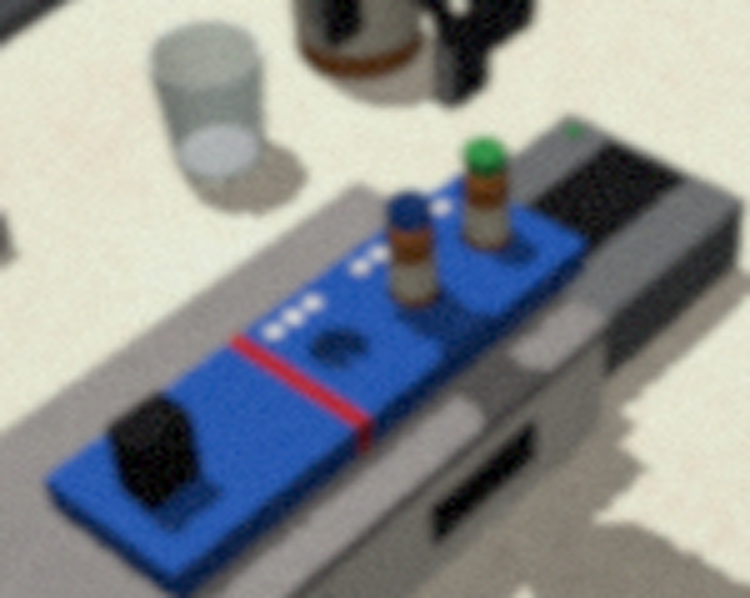

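Blue stands upright in pocket 2 (crop px 410,250) and the tray has not moved. Now the red vial.

>>> servo_tool --moves '[[[0, 0, 0], [-0.03293, -0.00591, 0], 100], [[0, 0, 0], [-0.03293, -0.00591, 0], 100], [[0, 0, 0], [-0.03293, -0.00591, 0], 100], [[0, 0, 0], [-0.03293, -0.00591, 0], 100], [[0, 0, 0], [-0.03293, -0.00591, 0], 100], [[0, 0, 0], [-0.03293, -0.00591, 0], 100], [[0, 0, 0], [-0.03293, -0.00591, 0], 100], [[0, 0, 0], [-0.03293, -0.00591, 0.02], 100], [[0, 0, 0], [-0.03293, -0.00591, 0.02], 100], [[0, 0, 0], [-0.03293, -0.00591, 0.02], 100], [[0, 0, 0], [-0.03293, -0.00591, 0.02], 100], [[0, 0, 0], [-0.03293, -0.00591, 0.02], 100]]'

```text
time: 11.4
ee_pos: [0.4494, -0.2517, 0.1414]
tcp_rot: [-179.9, -0.0, 84.6]
wrist_force: [0.7, 0.0, 0.1]
opening: 0.0857
grasp_force: 0.0
```

>>> servo_tool --moves '[[[0, 0, 0], [0, 0, 0], 100]]'

```text
time: 11.5
ee_pos: [0.4478, -0.2527, 0.1391]
tcp_rot: [-179.6, -0.1, 84.4]
wrist_force: [-0.0, 1.1, -1.4]
opening: 0.0854
grasp_force: 0.0
```

>>> servo_tool --moves '[[[0, 0, 0], [0.001, 0.002, 0.02], 100], [[0, 0, 0], [0, 0, 0.025], 100], [[0, 0, 0], [0, 0, 0], 100], [[0, 0, 0], [0, 0, 0], 100]]'

```text
time: 11.9
ee_pos: [0.4524, -0.2494, 0.0986]
tcp_rot: [-179.9, -0.0, 84.6]
wrist_force: [0.3, 0.1, 0.4]
opening: 0.0855
grasp_force: 0.0
```

>>> servo_tool --moves '[[[0, 0, 0], [-0.0015, -0.0008, 0.02], 100], [[0, 0, 0], [0, 0, 0.025], 100], [[0, 0, 0], [0, 0, 0.02], 100], [[0, 0, 0], [0, 0, 0.005], 100], [[0, 0, 0], [0, 0, 0], 70], [[0, 0, 0], [0, 0, 0], 50], [[0, 0, 0], [0, 0, 0], 40], [[0, 0, 0], [0, 0, 0], 33], [[0, 0, 0], [0, 0, 0], 27], [[0, 0, 0], [0, 0, 0], 20], [[0, 0, 0], [0, 0, 0], 10], [[0, 0, 0], [0, 0, 0], 10]]' --force 30

```text
time: 13.1
ee_pos: [0.4521, -0.2516, 0.0293]
tcp_rot: [180.0, 0.0, 84.6]
wrist_force: [-0.9, 0.3, 6.1]
opening: 0.0205
grasp_force: 29.5
```

>>> servo_tool --moves '[[[0, 0, 0], [0, 0, -0.01], 10], [[0, 0, 0], [0, 0, -0.04], 10], [[0, 0, 0], [0, 0, -0.045], 10], [[0, 0, 0], [0, 0, -0.045], 10], [[0, 0, 0], [0, 0, -0.045], 10], [[0, 0, 0], [0, 0, -0.025], 10]]'

```text
time: 13.7
ee_pos: [0.4522, -0.2516, 0.2431]
tcp_rot: [179.8, 0.1, 84.6]
wrist_force: [-0.2, 1.3, -0.6]
opening: 0.0205
grasp_force: 29.5
```

>>> servo_tool --moves '[[[0, 0, 0], [0.03714, 0.00586, 0], 10], [[0, 0, 0], [0.03714, 0.00586, 0], 10], [[0, 0, 0], [0.03714, 0.00586, 0], 10], [[0, 0, 0], [0.03714, 0.00586, 0], 10], [[0, 0, 0], [0.03714, 0.00586, 0], 10], [[0, 0, 0], [0.03714, 0.00586, 0], 10], [[0, 0, 0], [0.03714, 0.00586, 0], 10], [[0, 0, 0], [0.03714, 0.00586, 0], 10], [[0, 0, 0], [0.03714, 0.00586, 0], 10], [[0, 0, 0], [0.03714, 0.00586, 0], 10], [[0, 0, 0], [0.03714, 0.00586, 0], 10], [[0, 0, 0], [0.03714, 0.00586, 0], 10]]'

```text
time: 14.9
ee_pos: [0.5641, 0.1871, 0.2391]
tcp_rot: [-180.0, 0.0, 84.6]
wrist_force: [0.7, -0.3, 0.0]
opening: 0.0209
grasp_force: 29.5
```

>>> servo_tool --moves '[[[0, 0, 0], [0, 0, 0], 10], [[0, 0, 0], [0, 0, 0.03], 10], [[0, 0, 0], [0, 0, 0.03], 10], [[0, 0, 0], [0, 0, 0.015], 10], [[0, 0, 0], [0, 0, 0], 10], [[0, 0, 0], [0, 0, 0], 10]]'

```text
time: 15.5
ee_pos: [0.5641, 0.1852, 0.1646]
tcp_rot: [180.0, 0.0, 84.5]
wrist_force: [-0.5, 0.8, -0.4]
opening: 0.0208
grasp_force: 29.6
```

>>> servo_tool --moves '[[[0, 0, 0], [0, 0, 0.012], 10], [[0, 0, 0], [0, 0, 0.008], 10], [[0, 0, 0], [0, 0, 0.004], 10], [[0, 0, 0], [0, 0, 0.004], 10], [[0, 0, 0], [0, 0, 0.003], 10], [[0, 0, 0], [0, 0, 0], 10]]'

```text
time: 16.1
ee_pos: [0.5641, 0.1855, 0.1324]
tcp_rot: [-180.0, 0.0, 84.6]
wrist_force: [0.3, -0.2, -0.2]
opening: 0.021
grasp_force: 29.6
```

>>> servo_tool --moves '[[[0, 0, 0], [0, 0, 0.003], 10], [[0, 0, 0], [0, 0, 0.003], 10], [[0, 0, 0], [0, 0, 0.002], 10], [[0, 0, 0], [0, 0, 0], 10]]'

```text
time: 16.5
ee_pos: [0.5641, 0.1855, 0.1246]
tcp_rot: [-180.0, 0.0, 84.6]
wrist_force: [-0.2, -0.5, -0.2]
opening: 0.0207
grasp_force: 29.5
```

>>> servo_tool --moves '[[[0, 0, 0], [0, 0, 0.0005], 10], [[0, 0, 0], [0, 0, 0], 28], [[0, 0, 0], [0, 0, 0], 34], [[0, 0, 0], [0, 0, 0], 45], [[0, 0, 0], [0, 0, 0], 60], [[0, 0, 0], [0, 0, 0], 70], [[0, 0, 0], [0, 0, -0.02], 70], [[0, 0, 0], [0, 0, -0.04], 70], [[0, 0, 0], [0, 0, -0.04], 70], [[0, 0, 0], [0, 0, -0.02], 70]]'

```text
time: 17.5
ee_pos: [0.5646, 0.1857, 0.2481]
tcp_rot: [179.8, -0.1, 84.6]
wrist_force: [0.8, -0.8, 0.1]
opening: 0.0598
grasp_force: 0.0
```

Run:
```python
from h import *
im,d=camera("side"); a=im[180:310,160:310,::-1]; cv2.imwrite("pics/g4.png",np.clip(cv2.resize(a,None,fx=5,fy=4.6,interpolation=2)*1.3,0,255).astype(np.uint8))
c="side"
for n in("vial_blue_center","vial_red_center","tray_handle","deck_edge"): print(n,[(round(r["score"],2),np.round(w("side",r["xyz"]),4)) for r in mark_of(n,"side")[:2]])
# deck outline from first pictures by depth at z=.09, in deck frame about nominal
im=cv2.imread("pics/top0.png"); d=np.load("topd.npy")
c=calibration("top");K=np.array(c["camera_matrix"]);R=np.array(c["R"]);t=np.array(c["t"])
vv,uu=np.mgrid[:384,:512]
C=np.stack([(uu-K[0,2])/K[0,0]*d,(vv-K[1,2])/K[1,1]*d,d],-1); W=(C-t)@R
P=onplane("top",np.c_[uu.ravel(),vv.ravel()],.09).reshape(384,512,3)
m=(W[...,2]>.075)&(W[...,2]<.13)&(d>0)&(W[...,1]>.02)&(W[...,1]<.42)&(abs(W[...,0]-.57)<.13)
D=np.array([-.097,-.9953]);N=np.array([.9953,-.097])
q=P[...,:2]-np.array([.5645,.1906]); a=q@D; b=q@N
print("deck z",np.median(W[m&(b>.05)][:,2]))
for lo in(.047,.055,.063,.071,.08,-.05,-.06):
    s=m&(abs(b-lo)<.004); 
    if s.any(): print(lo,"along min %.1f max %.1f"%(a[s].min()*1e3,a[s].max()*1e3))
for al in(-.1,-.05,0,.05): 
    s=m&(abs(a-al)<.004); print("at",al,"b %.1f %.1f"%(b[s].min()*1e3,b[s].max()*1e3))
# grey profile along, for b strip beside tray
g=im.astype(float).mean(2)
for lo in(.05,.07):
    print([int(g[(abs(b-lo)<.008)&(abs(a-x/1000)<.002)].mean()) for x in range(95,140,3)])
```

```text
vial_blue_center [(0.65, array([0.5781, 0.2304, 0.0041])), (0.48, array([0.5604, 0.14  , 0.134 ]))]
vial_red_center [(0.64, array([ 0.6981, -0.3013,  0.0014])), (0.63, array([0.5637, 0.1843, 0.1353]))]
tray_handle [(0.75, array([0.5701, 0.2906, 0.135 ])), (0.26, array([0.5655, 0.1855, 0.1145]))]
deck_edge [(0.82, array([0.56  , 0.0794, 0.0911])), (0.32, array([ 0.7869,  0.0314, -0.0023]))]
deck z 0.09004615229129506
0.047 along min -188.8 max 108.6
0.055 along min -189.9 max 110.7
0.063 along min -190.3 max 109.8
0.071 along min -188.8 max 109.0
0.08 along min -190.2 max 111.0
-0.05 along min -190.8 max 109.5
-0.06 along min -190.1 max 110.3
at -0.1 b -66.3 91.7
at -0.05 b -67.1 90.2
at 0 b -65.9 91.8
at 0.05 b -66.9 90.3
[86, 86, 87, 86, 84, 74, 59, 64, 92, 108, 108, 97, 80, 76, 77]
[87, 87, 87, 87, 84, 74, 62, 65, 87, 108, 113, 108, 99, 94, 95]
```

View pics/g4.png

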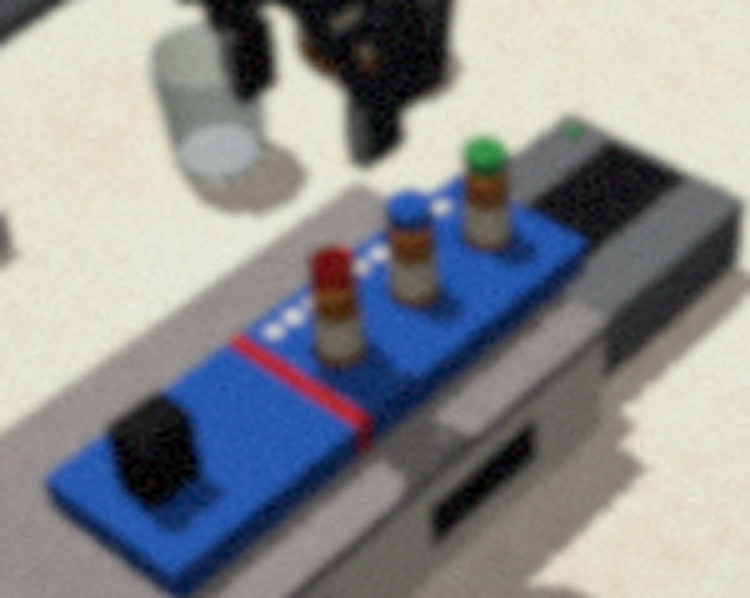

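All three vials are seated upright: green at crop px (487,195), blue at (410,250) and red at (335,305). The deck outline puts its edge 110 mm from the tray's centre, with the line at −22, so the tray has to travel about 132 mm. Now the handle.

>>> servo_tool --moves '[[[0, 0, 0], [0.025, 0, 0], 100], [[0, 0, 0], [0.035, 0, 0], 100], [[0, 0, 0], [0.03, 0, 0], 100], [[0, 0, 0], [0.0148, 0, 0.005], 100], [[0, 0, 0], [0, 0, 0.03], 100], [[0, 0, 0], [0, 0, 0.03], 100], [[0, 0, 0], [0, 0, 0.02], 100], [[0, 0, 0], [0, 0, 0], 100], [[0, 0, 0], [0, 0, 0], 100]]'

```text
time: 18.65
ee_pos: [0.5738, 0.2894, 0.159]
tcp_rot: [-179.9, 0.0, 84.5]
wrist_force: [-1.0, 1.4, 1.1]
opening: 0.0855
grasp_force: 0.0
```

>>> servo_tool --moves '[[[0, 0, 0], [0.0007, 0.0004, 0.02], 100], [[0, 0, 0], [0, 0, 0.012], 100], [[0, 0, 0], [0, 0, 0.007], 80], [[0, 0, 0], [0, 0, 0], 60], [[0, 0, 0], [0, 0, 0], 45], [[0, 0, 0], [0, 0, 0], 36], [[0, 0, 0], [0, 0, 0], 30], [[0, 0, 0], [0, 0, 0], 27], [[0, 0, 0], [0, 0, 0], 24], [[0, 0, 0], [0, 0, 0], 20], [[0, 0, 0], [0, 0, 0], 10], [[0, 0, 0], [0, 0, 0], 10]]' --force 60

```text
time: 19.85
ee_pos: [0.5744, 0.2907, 0.1209]
tcp_rot: [180.0, -0.0, 84.5]
wrist_force: [-3.9, -0.0, 6.3]
opening: 0.0214
grasp_force: 58.9
```

```bash
python3 -c "
from h import *
for i in range(3):
  o=get_obs(); print(o['time'],o['ee_pos'],o['tcp_rot'],o['wrist_force'],o['torque'],o['opening'],o['grasp_force']); camera('side')"
```

```text
19.85 [0.57444906 0.29068127 0.12092623] [ 1.79991584e+02 -3.19179716e-02  8.45448068e+01] [-3.93396302 -0.01337625  6.34079564] [ 0.09884095  0.77037381 -0.42257372] 0.021402505974324013 58.91126275062561
19.9 [0.5744646  0.29068231 0.12094728] [ 1.79989364e+02 -3.48981531e-02  8.45432342e+01] [-2.98399938  0.37136146  5.43006533] [ 0.1119462   0.78483915 -0.38691694] 0.021116357561482484 58.91253411769867
19.95 [0.57450193 0.29067628 0.12094314] [ 1.79986469e+02 -3.52877794e-02  8.45430356e+01] [-4.77388436  0.76740841  6.65917121] [ 0.04260202  0.79950102 -0.35009291] 0.02128127903933397 58.914050459861755
```

>>> servo_tool --moves '[[[0, 0, 0], [-0.002, 0, 0], 10], [[0, 0, 0], [-0.004, 0, 0], 10], [[0, 0, 0], [-0.006, 0, 0], 10], [[0, 0, 0], [-0.007, 0, 0], 10], [[0, 0, 0], [-0.007, 0, 0], 10], [[0, 0, 0], [-0.007, 0, 0], 10], [[0, 0, 0], [-0.007, 0, 0], 10], [[0, 0, 0], [-0.006, 0, 0], 10], [[0, 0, 0], [-0.004, 0, 0], 10], [[0, 0, 0], [-0.002, 0, 0], 10], [[0, 0, 0], [0, 0, 0], 10]]'

```text
time: 21.1
ee_pos: [0.5702, 0.2392, 0.121]
tcp_rot: [179.9, -0.1, 84.6]
wrist_force: [-0.0, 4.1, 4.5]
opening: 0.0214
grasp_force: 58.7
```

```bash
python3 -c "
from h import *
for i in range(3):
  o=get_obs(); print(o['ee_pos'],o['tcp_rot'],o['wrist_force'],o['torque']); camera('side')
im,d=camera('side')
np.save('s2.npy',im)
hsv=cv2.cvtColor(im,cv2.COLOR_RGB2HSV).astype(int);H,S,V=hsv[...,0],hsv[...,1],hsv[...,2]
m=((H<8)|(H>172))&(S>100)&(V>50);m[:240]=0;m[:,:190]=0;m[330:]=0;m[:,300:]=0
v,u=np.nonzero(m);print(m.sum(),onplane('side',[u.mean(),v.mean()],.112))"
```

```text
[0.57015687 0.23918511 0.1209512 ] [ 1.79920351e+02 -8.49117465e-02  8.45619354e+01] [-0.03653882  4.14304552  4.54240372] [ 0.59500662  0.15965204 -0.19653595]
[0.57013383 0.23919672 0.12094742] [ 1.79920746e+02 -6.94960142e-02  8.45634873e+01] [1.67765793 4.29233624 6.05233175] [ 0.62512404  0.12680122 -0.19233072]
[0.57016601 0.23917174 0.12094528] [ 1.79919563e+02 -6.49880794e-02  8.45615663e+01] [0.70476409 3.26125656 5.9972925 ] [ 0.57577441  0.20976175 -0.15204477]
59 [[0.56346041 0.16281941 0.112     ]]
```

>>> servo_tool --moves '[[[0, 0, 0], [-0.002, 0, 0], 10], [[0, 0, 0], [-0.004, 0, 0], 10], [[0, 0, 0], [-0.007, 0, 0], 10], [[0, 0, 0], [-0.008, 0, 0], 10], [[0, 0, 0], [-0.009, 0, 0], 10], [[0, 0, 0], [-0.01, 0, 0], 10], [[0, 0, 0], [-0.01, 0, 0], 10], [[0, 0, 0], [-0.009, 0, 0], 10], [[0, 0, 0], [-0.007, 0, 0], 10], [[0, 0, 0], [-0.004, 0, 0], 10], [[0, 0, 0], [-0.002, 0, 0], 10], [[0, 0, 0], [0, 0, 0], 10]]' --force 80

```text
time: 22.5
ee_pos: [0.5633, 0.1675, 0.121]
tcp_rot: [179.9, -0.1, 84.6]
wrist_force: [0.8, 4.8, 6.2]
opening: 0.0211
grasp_force: 78.0
```

```bash
cat > m.py <<'E'
from h import *
import sys
for i in range(2):
  o=get_obs(); print(o['time'],o['ee_pos'],o['tcp_rot'],o['wrist_force'],o['torque']); 
  for c in("top","side"):
    im,d=camera(c)
    hsv=cv2.cvtColor(im,cv2.COLOR_RGB2HSV).astype(int);H,S,V=hsv[...,0],hsv[...,1],hsv[...,2]
    vv,uu=np.mgrid[:384,:512]
    P=onplane(c,np.c_[uu.ravel(),vv.ravel()],.112).reshape(384,512,3)
    q=P[...,:2]-np.array([.5645,.1906]); a=q@np.array([-.097,-.9953]); b=q@np.array([.9953,-.097])
    m=((H<8)|(H>172))&(S>100)&(V>50)&(abs(b)<.038)&(a>.06)&(a<.135)
    if m.sum(): print(c,m.sum(),"line along %.1f across %.1f"%(1e3*a[m].mean(),1e3*b[m].mean()),"tilt deg",np.degrees(np.polyfit(b[m],a[m],1)[0]))
    f=dict(top=(slice(165,250),slice(105,280)),side=(slice(160,310),slice(160,330)))[c]
    cv2.imwrite(f"pics/{sys.argv[1]}{c}.png",np.clip(cv2.resize(im[f][...,::-1],None,fx=4,fy=4,interpolation=2)*1.4,0,255).astype(np.uint8))
E
python3 m.py e1
```

```text
22.5 [0.56331678 0.16754261 0.12101189] [ 1.79918954e+02 -8.54533868e-02  8.45695855e+01] [0.79659997 4.81785749 6.18237598] [ 0.78814922  0.10410335 -0.0685981 ]
top 81 line along 114.2 across 1.3 tilt deg 3.3151072330067657
side 11 line along 101.5 across -18.4 tilt deg 1.3944106618435543
22.6 [0.56333368 0.16756907 0.12101639] [ 1.79916107e+02 -6.79893148e-02  8.45718836e+01] [0.49993298 4.04966139 6.40384526] [ 0.74146985  0.10701047 -0.11302327]
top 80 line along 114.8 across 1.4 tilt deg 3.406971267487547
side 14 line along 101.6 across -18.5 tilt deg 0.939409198956572
```

View pics/e1side.png

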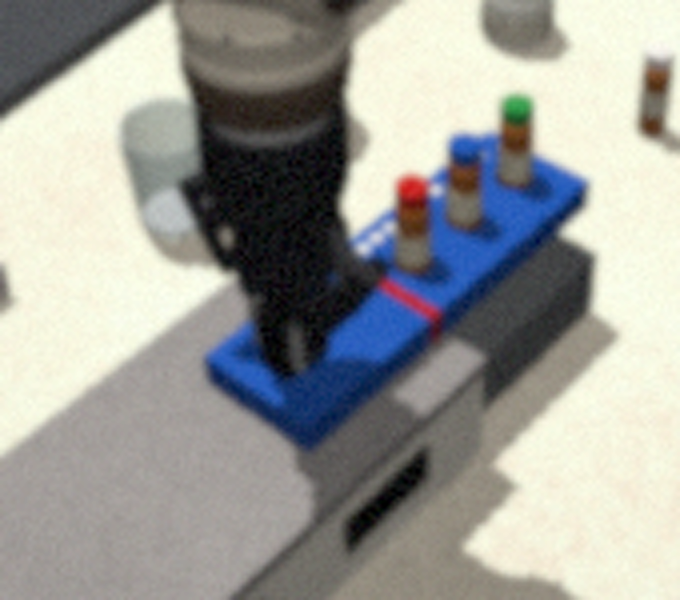

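Line is about 8 mm short of the edge, tray level, vials upright. Final creep.

>>> servo_tool --moves '[[[0, 0, 0], [-0.0015, 0, 0], 10], [[0, 0, 0], [-0.0025, 0, 0], 10], [[0, 0, 0], [-0.0025, 0, 0], 10], [[0, 0, 0], [-0.0015, 0, 0], 10], [[0, 0, 0], [-0.0005, 0, 0], 10], [[0, 0, 0], [0, 0, 0], 10]]'

```text
time: 23.3
ee_pos: [0.5626, 0.1596, 0.1211]
tcp_rot: [179.9, -0.1, 84.6]
wrist_force: [0.1, 7.2, 6.1]
opening: 0.0209
grasp_force: 78.1
```

```bash
python3 m.py e2
python3 - <<'E'
from h import *
# side0/current: deck outer top edge on near side (b=-0.066..-0.045): grey profile along a at z=.09; line's foot on tray side
im,_=camera("side"); g=im.astype(float)
vv,uu=np.mgrid[:384,:512]
def prof(z,b0,ch,xs):
    r=[]
    for x in xs:
        p=np.array([.5645,.1906])+x/1e3*np.array([-.097,-.9953])+b0*np.array([.9953,-.097])
        c=calibration("side");K=np.array(c["camera_matrix"]);q=K@(np.array(c["R"])@np.r_[p,z]+np.array(c["t"])); u=(q[:2]/q[2])
        r.append([int(k) for k in cv2.getRectSubPix(im,(1,1),(float(u[0]),float(u[1])))[0,0]])
    return r
xs=range(95,126,2)
print("deck",[(x,sum(k)//3) for x,k in zip(xs,prof(.09,-.056,0,xs))])
print("deck",[(x,sum(k)//3) for x,k in zip(xs,prof(.09,-.050,0,xs))])
print("line top",[(x,k[0]-k[2]) for x,k in zip(xs,prof(.112,-.033,0,xs))])
print("line top",[(x,k[0]-k[2]) for x,k in zip(xs,prof(.112,-.025,0,xs))])
print("line side",[(x,k[0]-k[2]) for x,k in zip(xs,prof(.103,-.040,0,xs))])
E
```

```text
23.3 [0.56256761 0.15956721 0.12111225] [ 1.79912124e+02 -1.21274015e-01  8.45906330e+01] [0.14057939 7.23572011 6.07154055] [ 1.26890165  0.17197563 -0.09558702]
top 63 line along 117.2 across 0.6 tilt deg 4.482576614257266
side 12 line along 110.0 across -15.7 tilt deg 0.11721089455081939
23.4 [0.56257471 0.15957529 0.12111214] [ 1.79911038e+02 -1.14612901e-01  8.45969990e+01] [0.46328529 5.79683293 5.74010079] [ 1.18842669  0.12451945 -0.04389462]
top 60 line along 117.3 across 2.1 tilt deg 1.9011842742993728
side 11 line along 110.1 across -17.6 tilt deg 1.2066339871254967
deck [(95, 112), (97, 111), (99, 111), (101, 110), (103, 109), (105, 109), (107, 105), (109, 95), (111, 81), (113, 69), (115, 59), (117, 51), (119, 48), (121, 49), (123, 49), (125, 49)]
deck [(95, 108), (97, 108), (99, 109), (101, 107), (103, 106), (105, 105), (107, 101), (109, 90), (111, 80), (113, 67), (115, 56), (117, 49), (119, 45), (121, 47), (123, 50), (125, 47)]
line top [(95, -105), (97, -102), (99, -100), (101, -80), (103, -52), (105, -6), (107, 42), (109, 62), (111, 62), (113, 25), (115, -16), (117, -57), (119, -86), (121, -103), (123, -106), (125, -103)]
line top [(95, -105), (97, -103), (99, -97), (101, -84), (103, -50), (105, -6), (107, 37), (109, 69), (111, 54), (113, 24), (115, -22), (117, -64), (119, -88), (121, -100), (123, -100), (125, -100)]
line side [(95, -45), (97, -39), (99, -27), (101, -15), (103, -1), (105, 13), (107, 19), (109, 24), (111, 13), (113, 1), (115, -13), (117, -28), (119, -34), (121, -41), (123, -43), (125, -45)]
```

View pics/e2side.png

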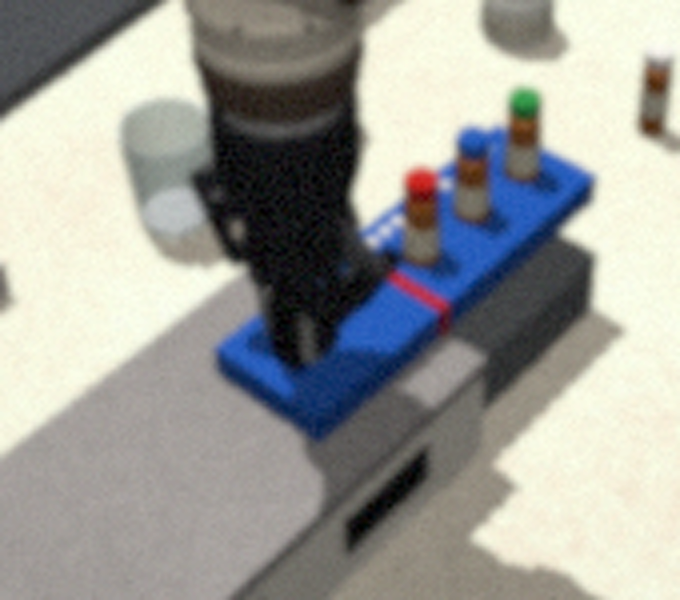

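The side view puts the line at 109.6 mm and the deck edge at about 110.5–111, so it's around 1 mm short. The tray is level and all vials are upright. One last nudge.

>>> servo_tool --moves '[[[0, 0, 0], [-0.0007, 0, 0], 10], [[0, 0, 0], [-0.0005, 0, 0], 10], [[0, 0, 0], [0, 0, 0], 10], [[0, 0, 0], [0, 0, 0], 10], [[0, 0, 0], [0, 0, 0], 10]]'

```text
time: 24.05
ee_pos: [0.5625, 0.1585, 0.1211]
tcp_rot: [179.9, -0.1, 84.6]
wrist_force: [1.2, 6.9, 7.2]
opening: 0.0211
grasp_force: 78.1
```

Run:
```python
from h import *
im,d=camera("side"); o=get_obs(); print(o['ee_pos'],o['tcp_rot'],o['wrist_force'],o['torque'])
# tray level check: depth of blue top
hsv=cv2.cvtColor(im,cv2.COLOR_RGB2HSV).astype(int);H,S,V=[hsv[...,i] for i in range(3)]
c=calibration("side");K=np.array(c["camera_matrix"]);R=np.array(c["R"]);t=np.array(c["t"])
vv,uu=np.mgrid[:384,:512]
W=(np.stack([(uu-K[0,2])/K[0,0]*d,(vv-K[1,2])/K[1,1]*d,d],-1)-t)@R
q=W[...,:2]-np.array([.5645,.1906]); a=q@np.array([-.097,-.9953]); b=q@np.array([.9953,-.097])
m=(d>0)&(H>95)&(H<130)&(S>110)&(abs(b)<.033)&(W[...,2]>.095)&(W[...,2]<.13)&(a>.01)&(a<.25)
A=np.c_[a[m],b[m],np.ones(m.sum())]; z=W[...,2][m]
for _ in range(3):
    s=np.linalg.lstsq(A,z,rcond=None)[0]; r=abs(A@s-z)<.004; A,z=A[r],z[r]
print(m.sum(),len(z),"slope deg along, across",np.degrees(s[:2]),"z at edge",s@[.11,0,1])
```

```text
[0.56247336 0.15848141 0.12116613] [ 1.79909033e+02 -1.27312350e-01  8.45979572e+01] [0.63874113 6.68887025 6.0283627 ] [ 1.35773154  0.10949782 -0.08767085]
970 947 slope deg along, across [-0.13714947 -0.03984531] z at edge 0.11378377650114534
```

Tray is level to 0.14°, steadily held, with the line over the edge. Handing in.

```bash
python3 -c "
from workcell import job_done
print(job_done())"
```

```text
the job is handed in; nothing more can be done
None
```

I handed the job in at about 24 s: the blue vial is in pocket 2, the red vial is in pocket 3, and the tray is slid out with its red line over the deck's edge (to about 1 mm) and still held level by the handle; the hand-in gave no verdict.

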